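Thread the barbed elbow into the clamped gas outlet

ROBOT

A 6-joint arm with a two-finger parallel gripper is mounted at the origin on the work surface. World frame = base frame: x ahead of the robot, y to its left, z up, the work surface at z = 0. Lengths are in m, angles in rad, forces in N, time in s.
With the tool pointing down it reaches from about 0.375 to 0.975 m from the base axis. Payload 3.8 kg.
Tool frame: the origin (TCP) lies midway between the tips of the shut fingers; the grasp point (between the pads) lies 19 mm behind it; z points along the fingers, y is the line along which they close (so a half turn about z gives the same grasp; the last joint's range is limited). The gripper opens to 88 mm and grips with 3 to 60 N. Pads are 18 mm wide; open, the fingers measure 123 mm over their backs; the gripper's body (75 mm by 187 mm) begins 45 mm behind the grasp point.
Start: joints at [1.092, 0.264, 1.604, -0, 1.274, -0.037], TCP at [0.289, 0.61, 0.239] pointing down, gripper open.
Joint ranges: [-2.63, 2.63], [-0.94, 2.18], [0.31, 2.57], [-1.31, 4.45], [0, 2.66], [-2.55, 2.55]. Speed limits (rad/s): [2.57, 2.57, 3.14, 3.14, 3.14, 3.14].

INTERFACE

Orientations are given as a rotation vector (axis times angle).
In Python, from cell import manip, inverse_kinematics, cams, order gives the robot as it stands. Calls block until the motion is done:
- manip.move_pose(position, orientation): joint-space move of the TCP to a pose.
- manip.move_linear(position, rate=0.15, rot=None): straight line of the TCP; rot=None keeps the orientation; rate is the mean speed in m/s.
- manip.set_joints(angles): joint-space move.
- manip.set_gripper(opening, force=None): finger opening in m; force is the grip in N (None keeps the last); returns when the fingers have stopped.
- manip.dwell(seconds).
- inverse_kinematics(position, orientation): joint angles nearest the present ones, or None.
- manip.state(): the state.
- cams.capture(name): name is "side" or "top"; returns a dict with "image" (480x640x3 uint8, blue, green, red), "z_map" (480x640 float32, m along the optical axis (not along the pixel's ray), 0 where there is no reading), "intrinsics" (3x3 intrinsics, pixels), "k1" (the pictures are not rectified: a ray, as slopes to the right and down, at radius r is drawn at 1 + k1 r^2 times it, then the intrinsics apply), "position" and "orientation" of the camera in the world. Camera axes: x right, y down, z forward; pixel columns grow to the right and rows downward; lengths in m; the calibration is good to about 2 mm. A picture is of the moment at which its call begins.
A pose or a line that the arm cannot do raises manip.IKError and nothing moves.
- order.close_job(): hands the job in; it is judged then, once.
The state is a dict: "clock": time; "joint_pos": joint angles; "joint_velocities": joint speeds; "tau": joint torques, N m; "tool_pos": TCP position; "tcp_rot": TCP orientation; "contact_force": force on the tool from outside, world axes, zero at the start; "moment": the same for the moment, N m; "gripper_width": finger opening in m; "grasp_force": force on a finger pad.
Only numpy, scipy, OpenCV 4.12 (cv2) and the standard library are available. Lean on these libraries where they do the work, as an engineer would, in place of code of your own. Each camera call takes 0.05 s, during which the arm holds its last target. There are 200 camera calls.

TASK

Take the brass elbow out of the white rack and thread it into the clamped brass outlet: feel gently for the thread start, never forcing it, then turn it clockwise until it tightens down on the seal and stop with its barb pointing along the steel pointer, not turned on beyond it. Let go of it there, and leave the straight fitting and the bottles where they are.

Things in the scene. Friction and masses are not known exactly. Their poses are not given: they have to be found in the camera images.
- elbow: Brass hose-barb elbow, about 170 g, hanging stem-down in one hole of the rack. Origin: centre of the stem's lower end; z up the stem, x along the barb. Stem 18 mm across up to z 24 mm (lowest 3 mm tapered to 13 mm), round shoulder 40 mm across from 24 to 28 mm, flat-sided gripping block 22 mm wide (y) by 26 mm (x) from 28 to 60 mm; barb 14 mm thick out of its +x face at 46 mm.
- grip (a point): Point on the elbow's axis in its gripping block, 50 mm above the elbow's origin, 10 mm below the block's top. The flat sides face along the elbow's y.
- lugs (a point): Point on the elbow's axis level with the tops of its two thread lugs, 9 mm above the elbow's origin. The lugs stand out on the stem's +x and -x sides to 14.5 mm from the axis; each is 6.6 mm wide and 4.5 mm high.
- barb_tip (a point): Tip of the elbow's barb, 48 mm from the stem axis (along elbow x), 46 mm above the elbow's origin.
- port: The clamped outlet, fixed: grey base 110 x 90 x 14 mm, two dark jaws (to 48 mm up), clamp screw on the -y side with a cross-bar 73 mm from the axis, copper feed pipe to -x, and a 12-sided brass collar 48 mm across, open at the top, 62 mm high. Origin: on the collar's vertical axis at table height, z up, x along the steel pointer.
- mouth (a point): Centre of the collar's mouth, 62 mm above the table. A flange in it has a 20 mm bore, which centres the stem's end, and two opposite slots 8.6 mm wide for the lugs. Their angle is not measured: the elbow drops in with its barb 74 degrees, give or take 28, anticlockwise of the pointer seen from above (or half a turn from there, but then it cannot be turned as far as the pointer).
- thread (a point): Point on the collar's axis 52 mm above the table, where the thread starts under the flange. The elbow's origin is 57.5 mm up with the lugs on the flange, 43 mm once dropped in. Turned clockwise it is loose for some 20 degrees (more if pushed down), then drawn down 0.042 mm per degree, ever stiffer: 7 to 23 N on the seal, up to 0.4 N m, at the pointer. It stays when let go.
- pointer_tip (a point): Outer end of the steel pointer, a level dark flat bar 8 mm wide that sticks out of the collar, 64 mm from the axis, top face 57 mm above the table; the barb passes above it.
- seal: Black rubber seal disc, 17 mm across and 6 mm thick, at the bottom of the outlet's bore. Sprung: it gives downwards (2 N to start, then 6 N per mm, 8 mm at most). Origin: centre of its underside; its top is 43 mm above the table when free.
- rack: White plastic rack block, fixed, 80 x 180 x 26 mm, two through-holes 33 mm across at 50 mm either side of its centre along its y axis. The fittings hang in them, shoulders resting on its top, 26 mm up. Origin: centre of its underside.
- straight: Straight brass fitting with the same stem and shoulder but an upright barb, 79 mm tall over all, in the rack's other hole; to be left alone. Origin: centre of the stem's lower end.
- vial_big: Amber glass bottle, 48 mm across, 85 mm tall; to be left alone. Origin: centre of its underside.
- vial_small: Small clear glass vial, 32 mm across, 55 mm tall; to be left alone. Origin: centre of its underside.
- spray: Blue plastic bottle with a white cap, 48 mm across, 150 mm tall; to be left alone. Origin: centre of its underside.
Things that resemble listed ones, but are neither listed nor needed, are in the scene too. What is shaped like the elbow but purple is not meant.

How it is judged:
On the way:
1. the elbow's stem and lugs have dropped into the outlet through the entry slots (horizontal distance between elbow and port below 0.004 m and angle between elbow's own z axis and vertical below 0.12 rad and z of elbow in the frame of port below 0.046 m and y of barb_tip in the frame of port above 0.015 m), for 0.1 s.
At the end, for the whole second after the job is handed in: The elbow stands upright in the outlet (within 4 mm of its axis, tilted under 7 degrees), threaded down so that it alone presses the seal with more than 5 N, its barb tip within 7.5 mm (9 degrees) of the pointer's line and on the pointer's side, at rest and released (horizontal distance between elbow and port below 0.004 m and angle between elbow's own z axis and vertical below 0.12 rad and contact force between elbow and seal above 5 N and y of barb_tip in the frame of port between -0.0075 and 0.0075 m and x of barb_tip in the frame of port above 0.03 m and linear speed of elbow below 0.01 m/s); the robot touches nothing.
It fails at once if the elbow is forced: more than 60 N between it and the outlet (contact force between elbow and port above 60 N).
It fails at once if the threaded elbow is turned more than 18 degrees past the pointer (horizontal distance between elbow and port below 0.004 m and angle between elbow's own z axis and vertical below 0.12 rad and z of elbow in the frame of port below 0.046 m and y of barb_tip in the frame of port below -0.015 m and x of barb_tip in the frame of port above 0 m).
It fails at once if the straight fitting or a bottle is moved more than 20 mm (distance of any of straight, vial_big, vial_small, spray from where it was at the start of the episode above 0.02 m).
It also fails if it takes over 64 s, if anything falls off the work surface, if the arm or the gripper's body presses on something with over 40 N, if the wrist force passes 120 N, or if a joint passes its speed limit or range.

## Working session

There is one attempt and no reset: what is moved stays moved. The work goes in short steps, each a Python script; the robot and the scene stay as the last script left them, time stands still between calls to the robot, and variables do not carry over. Pictures are saved under pics/ and viewed, at most 10 in all, crops included, and the job is handed in when it is done.

```bash
ls; mkdir -p pics
cat > h.py <<'E'
import numpy as np, cv2
from scipy.spatial.transform import Rotation as R
from cell import manip, inverse_kinematics, cams, order
def Rm(o):
    o=np.array(o,float)
    return o if o.shape==(3,3) else R.from_rotvec(o).as_matrix() if o.size==3 else R.from_quat(o).as_matrix()
def cloud(c):
    K=np.array(c["intrinsics"]);z=c["z_map"];h,w=z.shape
    v,u=np.mgrid[:h,:w].astype(float)
    d=np.array([c["k1"],0,0,0,0],float)
    n=cv2.undistortPoints(np.stack([u.ravel(),v.ravel()],1)[:,None],K,d).reshape(h,w,2)
    p=np.dstack([n*z[...,None],z])
    return p@Rm(c["orientation"]).T+np.array(c["position"])
def snap(n,f):
    c=cams.capture(n);cv2.imwrite(f"pics/{f}.png",c["image"]);np.savez(f"pics/{f}.npz",P=cloud(c),z=c["z_map"],im=c["image"]);return c
def rot(yaw): # tool down, tool y axis at angle yaw+90 ; tool x at yaw
    return (R.from_euler('z',yaw)*R.from_euler('x',np.pi)).as_rotvec()
E
python3 - <<'E'
from h import *
for n in("top","side"):
    c=snap(n,n+"0");print(n,c["position"],c["orientation"],c["k1"],c["intrinsics"])
s=manip.state();print(s["clock"],s["tcp_rot"],s["contact_force"],rot(0))
E
```

```text
pics
top [0.39977162 0.01313987 0.96732203] [-2.13209931  2.09840708 -0.18070104] -0.04515633859428408 [[464.73674559   0.         318.27324182]
 [  0.         464.73674559 242.65246038]
 [  0.           0.           1.        ]]
side [ 0.00275468 -0.69769589  1.03849963] [-2.27257074  0.81468558 -0.33184664] -0.21130194109245967 [[622.10087629   0.         312.47018871]
 [  0.         622.10087629 242.39127152]
 [  0.           0.           1.        ]]
0.1 [-0.68821507 -3.06475085  0.003071  ] [ 0.35130664 -0.07382436 -0.35424437] [3.14159265 0.         0.        ]
```

View pics/top0.png

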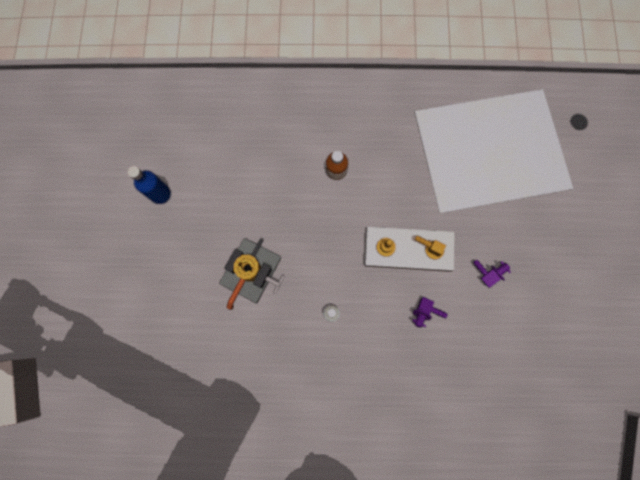

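View pics/side0.png

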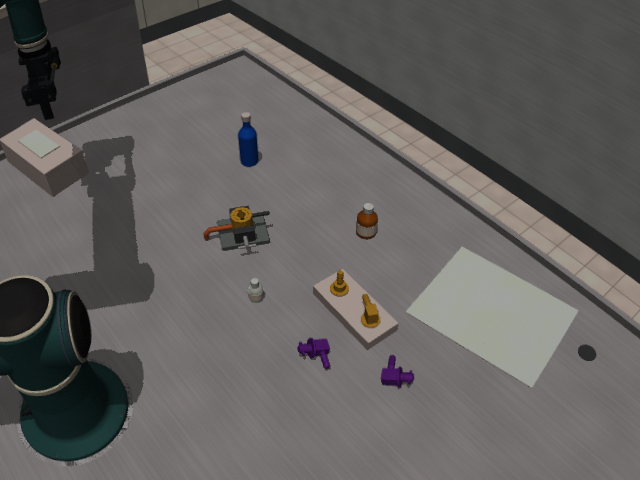

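Top view: the elbow is brass, at (433,248) in the rack's right hole, with its barb pointing up-left to (416,238). The straight fitting is at (386,246). The two purple look-alikes at (492,272) and (425,312) are decoys. The port collar is at (246,267), its dark pointer ends at (261,240), the copper pipe is at (230,305) and the clamp screw at (280,280). The brass elbow is the only candidate with a side barb in the rack, so I'll confirm it in one crop and measure.

Run:
```python
from h import *
for n in("top","side"):
    d=np.load(f"pics/{n}0.npz");P=d["P"];im=d["im"];hsv=cv2.cvtColor(im,cv2.COLOR_BGR2HSV)
    br=(hsv[...,0]>12)&(hsv[...,0]<30)&(hsv[...,1]>140)&(hsv[...,2]>60)&(d["z"]>0)
    k,l,st,ce=cv2.connectedComponentsWithStats(br.astype(np.uint8))
    for i in range(1,k):
        if st[i,4]<40: continue
        q=P[l==i];print(n,ce[i].round(),st[i,4],"med",np.median(q,0).round(4),"min",q.min(0).round(3),"max",q.max(0).round(3))
        for a,b in((.02,.035),(.035,.05),(.05,.058),(.058,.07)):
            s=q[(q[:,2]>a)&(q[:,2]<b)]
            if len(s)>5: print("   z",a,b,len(s),s.mean(0).round(4),((s.min(0)+s.max(0))/2).round(4),(np.ptp(s,axis=0)).round(4))
d=np.load("pics/top0.npz")["im"];e=np.load("pics/side0.npz")["im"]
f=lambda a,x,y:cv2.resize(a[y-30:y+30,x-40:x+40],(400,300),interpolation=cv2.INTER_CUBIC)
cv2.imwrite("pics/crop.png",np.vstack([np.hstack([f(d,425,250),f(d,250,268)]),np.hstack([f(e,358,300),f(e,242,228)])]))
```

```text
top [432. 248.] 304 med [ 0.5658 -0.1989  0.0542] min [ 0.548 -0.222  0.026] max [ 0.588 -0.165  0.067]
   z 0.02 0.035 62 [ 0.5576 -0.2008  0.0303] [ 0.561  -0.2056  0.0302] [0.0252 0.032  0.0092]
   z 0.035 0.05 27 [ 0.5612 -0.1983  0.043 ] [ 0.5665 -0.1932  0.0426] [0.0281 0.0387 0.0146]
   z 0.05 0.058 87 [ 0.5751 -0.1844  0.0535] [ 0.5704 -0.1875  0.0539] [0.0345 0.0448 0.0076]
   z 0.058 0.07 128 [ 0.5657 -0.2053  0.0621] [ 0.5651 -0.2048  0.0626] [0.0257 0.0278 0.0084]
top [386. 247.] 237 med [ 0.5676 -0.1041  0.0423] min [ 0.554 -0.125  0.025] max [ 0.588 -0.09   0.083]
   z 0.02 0.035 110 [ 0.5678 -0.1043  0.0299] [ 0.5706 -0.1071  0.0297] [0.0341 0.0351 0.0086]
   z 0.035 0.05 76 [ 0.5679 -0.1055  0.0449] [ 0.5706 -0.1081  0.0422] [0.023  0.0243 0.0142]
   z 0.058 0.07 10 [ 0.5684 -0.1047  0.0635] [ 0.5695 -0.1064  0.0629] [0.0092 0.0101 0.0075]
top [246. 267.] 492 med [0.5217 0.1732 0.0611] min [0.498 0.148 0.024] max [0.551 0.203 0.068]
   z 0.02 0.035 44 [0.5217 0.1783 0.0305] [0.5156 0.1822 0.0296] [0.0355 0.0409 0.0105]
   z 0.035 0.05 56 [0.5192 0.1739 0.0431] [0.5241
[... 1222 characters left out ...]
.0424] [0.033  0.0252 0.0147]
   z 0.05 0.058 11 [ 0.5683 -0.1115  0.0542] [ 0.5679 -0.1102  0.0536] [0.0116 0.0095 0.0064]
   z 0.058 0.07 25 [ 0.5685 -0.1108  0.0631] [ 0.5702 -0.109   0.0635] [0.0106 0.0119 0.0109]
side [370. 313.] 361 med [ 0.5647 -0.2111  0.0525] min [ 0.548 -0.228  0.023] max [ 0.589 -0.166  0.067]
   z 0.02 0.035 108 [ 0.5599 -0.2119  0.0305] [ 0.566  -0.2086  0.029 ] [0.0359 0.0369 0.0112]
   z 0.035 0.05 52 [ 0.5646 -0.214   0.0425] [ 0.5689 -0.1968  0.0425] [0.0326 0.0625 0.0146]
   z 0.05 0.058 85 [ 0.5736 -0.1916  0.0541] [ 0.5704 -0.195   0.054 ] [0.0372 0.0574 0.008 ]
   z 0.058 0.07 116 [ 0.5661 -0.2089  0.0615] [ 0.566  -0.2026  0.0627] [0.03   0.0413 0.0089]
```

View pics/crop.png

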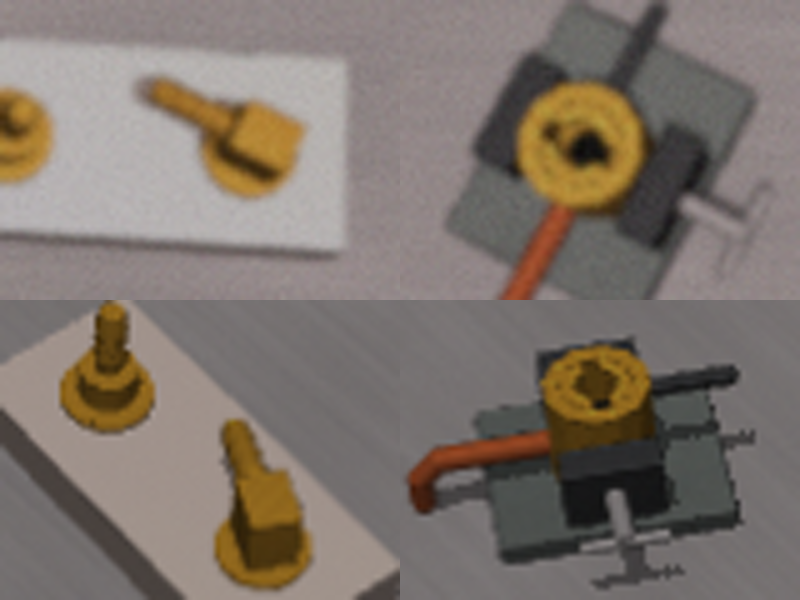

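```bash
cat >> h.py <<'E'
def project(c,X):
    M=Rm(c["orientation"]);p=(np.atleast_2d(X)-np.array(c["position"]))@M
    return cv2.projectPoints(p,np.zeros(3),np.zeros(3),np.array(c["intrinsics"]),np.array([c["k1"],0,0,0,0.]))[0].reshape(-1,2)
E
python3 - <<'E'
from h import *
C=np.array([.5213,.1722,.062])
tot=0
for n in("top","side"):
    cs=[cams.capture(n) for _ in range(4)];c=cs[0]
    im=np.mean([k["image"] for k in cs],0).astype(np.float32)
    P=np.median([cloud(k) for k in cs],0);hsv=cv2.cvtColor(im.astype(np.uint8),cv2.COLOR_BGR2HSV)
    br=(hsv[...,0]>12)&(hsv[...,0]<30)&(hsv[...,1]>120)&(hsv[...,2]>50)
    # collar centre: top-ring pixels
    m=br&(np.abs(P[...,2]-.062)<.003)&(np.hypot(P[...,0]-C[0],P[...,1]-C[1])<.03)
    (cx,cy),rr=cv2.minEnclosingCircle(P[m][:,:2].astype(np.float32));print(n,"collar",cx,cy,rr,P[m].mean(0))
    # elbow
    E0=np.array([.566,-.206])
    near=br&(np.hypot(P[...,0]-E0[0],P[...,1]-E0[1])<.06)
    t=P[near&(np.abs(P[...,2]-.062)<.002)];print(" top face",t.mean(0),cv2.minAreaRect((t[:,:2]*1000).astype(np.float32)))
    b=P[near&(P[...,2]>.049)&(P[...,2]<.0575)];b=b[np.hypot(*(b[:,:2]-E0).T)>.02]
    vx,vy,x0,y0=cv2.fitLine(b[:,:2].astype(np.float32),cv2.DIST_L2,0,.01,.01).ravel()
    if vy<0: vx,vy=-vx,-vy
    nrm=np.array([-vy,vx]);print(" barb ang",np.degrees(np.arctan2(vy,vx)),"from centre",np.degrees(np.arctan2(*(b[:,:2].mean(0)-E0)[::-1])),len(b),"line offset of E0",nrm@(E0-[x0,y0]),"max",np.max((b[:,:2]-E0)@[vx,vy]))
    # pointer
    v=im.max(2)
    q=P[(np.abs(P[...,2]-.057)<.006)&(v<90)&~br];q=q[(np.hypot(*(q[:,:2]-C[:2]).T)<.066)&(np.hypot(*(q[:,:2]-C[:2]).T)>.03)]
    q=q[(q[:,:2]-C[:2])@[.9,-.4]>.02]
    print(" pointer",len(q),q.mean(0),np.degrees(np.arctan2(*(q[:,:2].mean(0)-C[:2])[::-1])),cv2.fitLine(q[:,:2].astype(np.float32),cv2.DIST_L2,0,.01,.01).ravel())
    a=np.radians(np.arange(0,360,5));s=0
    for r in(.0115,.0125,.0135):
        X=np.c_[C[0]+r*np.cos(a),C[1]+r*np.sin(a),a*0+.062];uv=project(c,X).astype(np.float32)
        s=s+cv2.remap(im,uv[None,:,0],uv[None,:,1],cv2.INTER_LINEAR)[0].sum(1)/9
    f=s[:36]+s[36:];print(" prof",dict(zip(range(0,180,5),f.astype(int))))
E
```

```text
top collar 0.5218857526779175 0.17234855890274048 0.02450338378548622 [0.52152391 0.17235777 0.06193754]
 top face [ 0.56632624 -0.20550621  0.06197508] ((566.909423828125, -205.67100524902344), (25.37226104736328, 20.224889755249023), 63.22819519042969)
 barb ang 64.20985 from centre 63.26142799741341 64 line offset of E0 0.0005477743673166658 max 0.04681919677859944
 pointer 68 [0.56288887 0.15194559 0.0567222 ] -25.966787904703896 [ 0.894309   -0.44744992  0.56288886  0.15194559]
 prof {0: np.int64(236), 5: np.int64(236), 10: np.int64(234), 15: np.int64(234), 20: np.int64(234), 25: np.int64(234), 30: np.int64(231), 35: np.int64(224), 40: np.int64(210), 45: np.int64(187), 50: np.int64(158), 55: np.int64(132), 60: np.int64(120), 65: np.int64(118), 70: np.int64(120), 75: np.int64(128), 80: np.int64(144), 85: np.int64(166), 90: np.int64(189), 95: np.int64(213), 100: np.int64(225), 105: np.int64(233), 110: np.int64(234), 115: np.int64(236), 120: np.int64(236), 125: np.int64(238), 130: np.int64(239), 135: np.int64(241), 140: np.int64(244), 145: np.int64(246), 150: np.int64(245), 155: np
[... 581 characters left out ...]
]
 prof {0: np.int64(174), 5: np.int64(175), 10: np.int64(173), 15: np.int64(171), 20: np.int64(171), 25: np.int64(171), 30: np.int64(170), 35: np.int64(168), 40: np.int64(161), 45: np.int64(134), 50: np.int64(106), 55: np.int64(90), 60: np.int64(75), 65: np.int64(75), 70: np.int64(75), 75: np.int64(81), 80: np.int64(89), 85: np.int64(110), 90: np.int64(143), 95: np.int64(167), 100: np.int64(178), 105: np.int64(182), 110: np.int64(183), 115: np.int64(184), 120: np.int64(185), 125: np.int64(184), 130: np.int64(183), 135: np.int64(183), 140: np.int64(182), 145: np.int64(179), 150: np.int64(179), 155: np.int64(179), 160: np.int64(179), 165: np.int64(175), 170: np.int64(170), 175: np.int64(171)}
```

Measured: elbow at (0.5665, −0.207) with yaw 63.5°, top at 62 mm as expected. The collar is at (0.5213, 0.1722), the pointer is at −26° and the slots are at about 67° in both cameras, 93° anticlockwise of the pointer and so within the stated range. Next is the grasp, checking wrist range first.

Run:
```python
from h import *
E=np.array([.5665,-.2068]);C=np.array([.5213,.1722])
best=None
for off in(0,180):
    js=[]
    for p,z,y in((E,.034,63.5),(C,.09,67),(C,.07,-26),(C,.07,-40)):
        j=inverse_kinematics([*p,z],rot(np.radians(y+off)));js.append(None if j is None else np.round(j,2))
    print(off,js)
    ok=all(j is not None for j in js)
    m=max(abs(j[5]) for j in js) if ok else 9
    if best is None or m<best[0]: best=(m,off)
off=best[1];print(off);open("off","w").write(str(off))
r=rot(np.radians(63.5+off))
manip.move_pose([*E,.16],r)
manip.set_gripper(.05,10)
manip.move_linear([*E,.034],.12)
print(manip.state()["clock"],manip.state()["contact_force"],manip.state()["tool_pos"])
manip.set_gripper(0,10); s=manip.state();print(s["gripper_width"],s["grasp_force"],s["contact_force"])
manip.set_gripper(0,45); s=manip.state();print(s["gripper_width"],s["grasp_force"],s["contact_force"])
manip.move_linear([*E,.14],.12)
s=manip.state();print(s["clock"],s["gripper_width"],s["contact_force"],s["moment"])
```

```text
0 [array([-0.39,  0.33,  1.93, -0.  ,  0.88,  0.07]), array([ 0.27,  0.17,  2.01, -0.  ,  0.96,  0.68]), array([0.27, 0.19, 2.03, 0.  , 0.92, 2.3 ]), array([ 0.27,  0.19,  2.03, -0.  ,  0.92,  2.54])]
180 [None, array([ 0.27,  0.17,  2.01,  0.  ,  0.96, -2.47]), array([ 0.27,  0.19,  2.03,  0.  ,  0.92, -0.84]), array([ 0.27,  0.19,  2.03,  0.  ,  0.92, -0.6 ])]
0
5.45 [0.16957525 0.26371774 0.09058805] [ 0.56737083 -0.20714252  0.03497088]
0.021976827158505324 9.999857505317777 [ 0.14253606 -0.91151044  2.39706771]
0.021727350166401097 44.99990005977452 [-0.87769069 -0.61273828  4.03070929]
7.2333 0.021293950793114 [ 0.6194633   0.20515689 -1.43301813] [-0.02008696  0.08440056  0.0320197 ]
```

Run:
```python
from h import *
C=np.array([.5213,.1722]);
manip.move_pose([*C,.16],rot(np.radians(67)))
manip.move_linear([*C,.125],.12);manip.dwell(.3)
s=manip.state();print(s["clock"],s["tool_pos"],s["tcp_rot"],s["contact_force"],s["moment"])
o=[]
for n in("side","top"):
    c=snap(n,n+"1");x,y=project(c,[*C,.09])[0].astype(int);a=c["image"]
    print(n,x,y);x=np.clip(x,40,600)
    o.append(cv2.resize(a[y-40:y+40,x-40:x+40],(400,400),interpolation=cv2.INTER_CUBIC))
cv2.imwrite("pics/c1.png",np.hstack(o))
```

```text
9.4 [0.52193946 0.17233311 0.12587761] [2.61939332e+00 1.73362289e+00 2.30970084e-03] [ 0.1810581   1.08345264 -1.16324536] [-0.1082871   0.07242199 -0.02028137]
side 239 205
top 243 264
```

View pics/c1.png

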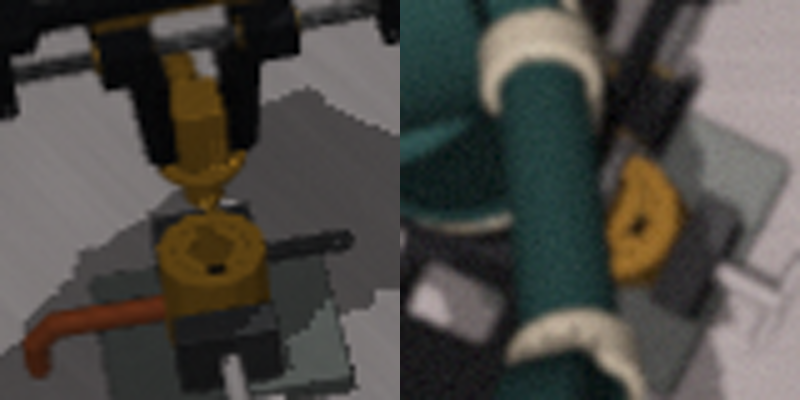

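The elbow hangs upright between the fingers above the collar (crop at about (205,170), mouth at (210,250)). I'll check its centring against the collar, using the same camera for both.

Run:
```python
from h import *
from scipy.optimize import least_squares
d=np.load("pics/side1.npz");P=d["P"];hsv=cv2.cvtColor(d["im"],cv2.COLOR_BGR2HSV)
br=(hsv[...,0]>12)&(hsv[...,0]<30)&(hsv[...,1]>120)&(hsv[...,2]>40)&(np.hypot(P[...,0]-.5213,P[...,1]-.1722)<.05)
q=P[br];print(np.histogram(q[:,2],np.arange(.04,.17,.005)))
cam=np.array([.0028,-.6977]);
for lo,hi,r in((.116,.122,.02),(.03,.058,.024),(.095,.112,.009)):
    s=q[(q[:,2]>lo)&(q[:,2]<hi)]
    f=least_squares(lambda p:np.hypot(s[:,0]-p[0],s[:,1]-p[1])-r,[.521,.172],loss="soft_l1",f_scale=.001)
    print(lo,len(s),f.x,np.sqrt(np.mean(f.fun**2)))
t=q[(abs(q[:,2]-.062)<.003)];print("mouth",t.mean(0))
# lateral extents by row (pixels)
ys,xs=np.where(br)
for y in range(ys.min(),ys.max()+1): 
    x=xs[ys==y]
    if len(x): print(y,x.min(),x.max(),np.median(P[y,x,2]).round(3),end=" | ")
```

```text
(array([ 17,  39,  42,  76, 172,  21,   0,   0,   0,   0,   0,   4,  20,
         5,   0,  10,  49,  27,  18,  18,  23,  35,  74,  22,   0]), array([0.04 , 0.045, 0.05 , 0.055, 0.06 , 0.065, 0.07 , 0.075, 0.08 ,
       0.085, 0.09 , 0.095, 0.1  , 0.105, 0.11 , 0.115, 0.12 , 0.125,
       0.13 , 0.135, 0.14 , 0.145, 0.15 , 0.155, 0.16 , 0.165]))
0.116 25 [0.52270288 0.17498227] 0.002085603766725415
0.03 144 [0.52101478 0.17103979] 0.005400692618670904
0.095 29 [0.52150535 0.1704482 ] 0.0026821398847244843
mouth [0.5204984  0.17175539 0.06195793]
151 250 252 0.224 | 152 246 252 0.223 | 153 246 252 0.221 | 154 246 253 0.219 | 155 247 253 0.215 | 163 252 253 0.219 | 164 246 248 0.219 | 165 241 243 0.217 | 166 235 237 0.217 | 167 230 231 0.218 | 168 225 228 0.217 | 169 220 228 0.216 | 170 218 246 0.216 | 171 218 218 0.213 | 175 217 235 0.179 | 176 217 236 0.145 | 177 218 236 0.147 | 178 232 237 0.146 | 179 232 237 0.145 | 180 233 240 0.147 | 181 233 242 0.153 | 182 233 242 0.154 | 183 233 242 0.155 | 184 233 242 0.155 | 185 233 243 0.154 | 186 233 243 0.153 | 187 233 243 0.154 | 188 233 2
[... 167 characters left out ...]
9 | 197 235 247 0.128 | 198 232 246 0.124 | 199 231 245 0.123 | 200 232 245 0.123 | 201 234 243 0.121 | 202 236 242 0.118 | 203 236 243 0.104 | 204 236 242 0.103 | 205 237 242 0.102 | 206 238 242 0.1 | 207 240 244 0.062 | 208 235 246 0.062 | 209 234 248 0.062 | 210 232 249 0.061 | 211 232 250 0.061 | 212 231 250 0.062 | 213 231 251 0.062 | 214 230 251 0.061 | 215 230 251 0.062 | 216 231 251 0.06 | 217 231 251 0.062 | 218 231 251 0.062 | 219 231 251 0.063 | 220 231 251 0.062 | 221 231 252 0.061 | 222 231 252 0.059 | 223 232 252 0.057 | 224 232 252 0.052 | 225 232 250 0.049 | 226 232 244 0.048 | 227 232 240 0.045 | 228 232 234 0.034 | 229 232 232 0.027 | 230 232 233 0.038 | 232 233 233 0.018 |
```

```bash
cat >> h.py <<'E'
def f(): 
    s=manip.state();return s,np.array(s["contact_force"]),np.array(s["tool_pos"])
E
python3 - <<'E'
from h import *
c=cams.capture("side")
for z in(.062,.102,.122): print(z,project(c,[.5213,.1722,z]))
s,F0,p=f();C=[.5209,.172];R0=rot(np.radians(67))
for z in np.arange(.120,.0744,-.0015):
    manip.move_linear([*C,z],.03,R0)
    s,F,p=f();d=F-F0
    if z<.1: print(z.round(4),p.round(4),d.round(1),np.round(s["moment"],2))
    if d[2]>6 or np.hypot(*d[:2])>8: break
print(s["clock"])
E
```

```text
0.062 [[240.49250855 214.75405396]]
0.102 [[239.13099115 201.77147475]]
0.122 [[238.43434605 195.07982116]]
0.099 [0.5208 0.172  0.0989] [-1.2  0.4 -1.1] [-0.07  0.07  0.05]
0.0975 [0.5208 0.172  0.0973] [-0.9  0.5 -0.9] [-0.07  0.11 -0.02]
0.096 [0.5208 0.172  0.0958] [-0.3 -0.4 -0.1] [-0.11  0.1  -0.1 ]
0.0945 [0.5208 0.172  0.0944] [ 0.2 -0.3 -1.8] [-0.02  0.12  0.03]
0.093 [0.5208 0.172  0.0929] [-0.4  0.2 -0.6] [-0.06  0.09  0.03]
0.0915 [0.5212 0.1721 0.0916] [ 0.4  1.1 -0.5] [-0.08 -0.03  0.07]
0.09 [0.5214 0.1722 0.0901] [ 1.8  1.4 -0.7] [ 0.06 -0.27 -0.02]
0.0885 [0.5214 0.1721 0.0888] [2.1 0.6 0.8] [ 0.03 -0.32 -0.02]
0.087 [0.5216 0.1719 0.0871] [ 3.2  1.  -0.5] [-0.13 -0.66 -0.07]
0.0855 [0.5215 0.1719 0.0856] [ 5.1 -0.7 -0. ] [-0.19 -0.81 -0.08]
0.084 [0.5215 0.172  0.0842] [ 4.9 -1.1  0.4] [-0.17 -0.9  -0.05]
0.0825 [0.5215 0.1721 0.0827] [ 5.3 -0.2  0.8] [-0.23 -0.88 -0.02]
0.081 [0.5215 0.1721 0.0811] [ 5.  -0.9  0.6] [-0.16 -0.96 -0.01]
0.0795 [0.5215 0.1721 0.0795] [ 6.  -0.4  1.3] [-0.16 -0.94 -0.05]
0.078 [0.5215 0.1721 0.078 ] [ 6.6 -0.8  0.6] [-0.27 -1.    0.  ]
0.0765 [0.5215 0.1721 0.0765] [ 5.7 -0.9  0.7] [-0.12 -1.03 -0.04]
0.075 [0.5216 0.1721 0.0751] [4.4 0.4 2.2] [-0.2  -0.91 -0.  ]
17.3667
```

It dropped straight in through the slots with under 7 N. Next I turn it clockwise in small steps, following the thread down and watching force.

Run:
```python
from h import *
C=[.5222,.172];z=.0752
s,F0,p=f();print(s["clock"],s["moment"])
yaw=67
while yaw>37:
    yaw-=5
    if yaw<45: z-=.00021
    manip.move_pose([*C,z],rot(np.radians(yaw)))
    s,F,p=f();M=np.array(s["moment"]);y=R.from_rotvec(s["tcp_rot"]).as_matrix()[:,0]
    print(yaw,np.degrees(np.arctan2(y[1],y[0])).round(1),round(s["clock"],2),p.round(4),F.round(1),M.round(2))
    if np.linalg.norm(F)>20 or abs(M[2])>.6: break
```

```text
17.3667 [-0.20222426 -0.91109339 -0.00236631]
62 62.1 17.62 [0.5217 0.1721 0.075 ] [2.1 0.1 2.5] [-0.08 -0.34  0.02]
57 57.2 17.87 [0.5217 0.1721 0.075 ] [ 2.1 -0.2  2.5] [-0.01 -0.3  -0.01]
52 52.2 18.12 [0.5218 0.1721 0.075 ] [1.8 0.2 2.6] [-0.05 -0.13 -0.04]
47 47.3 18.37 [0.5218 0.172  0.075 ] [1.3 0.2 2.3] [-0.02 -0.09  0.01]
42 42.3 18.62 [0.5218 0.172  0.0749] [-0.3  0.1  3.5] [ 0.01 -0.04 -0.02]
37 37.3 18.87 [0.5219 0.172  0.0748] [-0.4  0.   4.1] [ 0.04  0.18 -0.02]
```

Run:
```python
from h import *
C=[.522,.172];z=.0747;yaw=37
while yaw>-20:
    yaw-=4
    s,F,p=f()
    z-= .00017 if F[2]>-1 else .0003
    if F[2]>5: z+=.00012
    manip.move_pose([*C,z],rot(np.radians(yaw)))
    s,F,p=f();M=np.array(s["moment"]);y=R.from_rotvec(s["tcp_rot"]).as_matrix()[:,0]
    print(yaw,np.degrees(np.arctan2(y[1],y[0])).round(1),round(s["clock"],2),p.round(4),F.round(1),M.round(2),round(s["gripper_width"],4))
    if np.linalg.norm(F)>22 or abs(M[2])>.7: break
c=cams.capture("side");x,y=project(c,[.53,.1722,.09])[0].astype(int)
cv2.imwrite("pics/c2.png",cv2.resize(c["image"][y-40:y+40,x-50:x+50],(750,600),interpolation=cv2.INTER_CUBIC))
```

```text
33 33.2 19.12 [0.5219 0.172  0.0747] [-0.1 -0.6  4.7] [-0.03  0.13  0.02] 0.0215
29 29.2 19.37 [0.522  0.172  0.0746] [-0.9 -0.3  4.9] [-0.07  0.16 -0.05] 0.0217
25 25.2 19.62 [0.522  0.172  0.0745] [ 0.2 -0.8  5.6] [-0.03  0.22 -0.02] 0.0217
21 21.2 19.87 [0.522  0.172  0.0743] [0.1 0.1 5.5] [-0.04  0.19 -0.05] 0.022
17 17.2 20.12 [0.522  0.1721 0.0742] [ 0.2 -0.   4.9] [-0.03  0.15 -0.05] 0.0216
13 13.2 20.37 [0.522 0.172 0.074] [-0.3 -0.4  4.7] [ 0.09  0.14 -0.01] 0.0216
9 9.2 20.62 [0.522  0.1721 0.0739] [-0.6  0.2  5.1] [-0.    0.19  0.02] 0.0215
5 5.2 20.87 [0.522  0.1721 0.0737] [-0.6  0.6  5.4] [ 0.1   0.23 -0.04] 0.0212
1 1.2 21.12 [0.522  0.1721 0.0736] [0.7 0.5 3.9] [0.24 0.16 0.03] 0.0218
-3 -2.8 21.37 [0.522  0.1721 0.0734] [-0.4  1.8  3.8] [0.35 0.13 0.03] 0.0216
-7 -6.8 21.62 [0.522  0.1721 0.0733] [-0.3  2.8  4.1] [ 0.37  0.16 -0.04] 0.0215
-11 -10.8 21.87 [0.522  0.1721 0.0731] [1.8 2.  3.7] [0.39 0.1  0.01] 0.0219
-15 -14.8 22.12 [0.522  0.1721 0.073 ] [0.  1.9 3.4] [ 0.44  0.18 -0.01] 0.0217
-19 -18.8 22.37 [0.5221 0.1721 0.0728] [0.3 2.1 4.7] [0.49 0.18 0.03] 0.0215
-23 -22.8 22.62 [0.522  0.1721 0.0726] [-0.2  2.3  4.1] [0.52 0.07 0.03] 0.0217
```

View pics/c2.png

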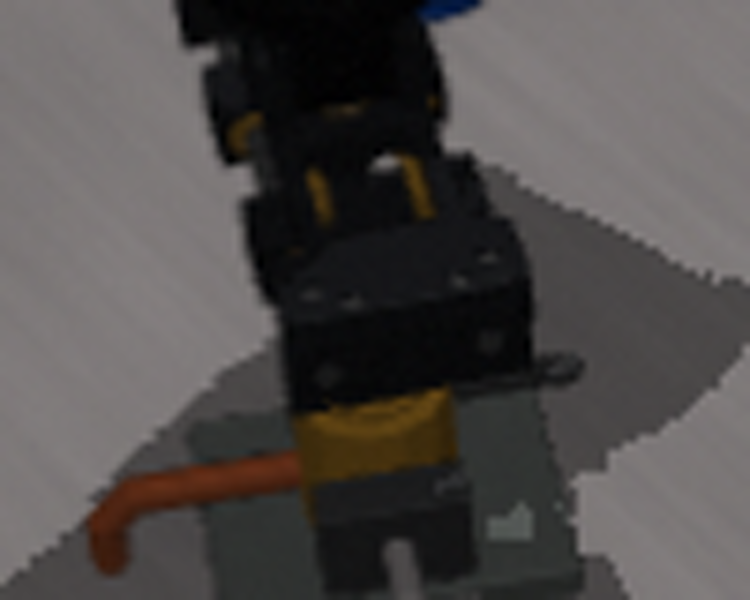

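Run:
```python
from h import *
C=[.522,.172]
manip.move_pose([*C,.0725],rot(np.radians(-26.5)));manip.dwell(.3)
s,F,p=f();print(p,F.round(1),np.round(s["moment"],2))
manip.set_gripper(.05)
s,F,p=f();print(s["clock"],p,F.round(1),np.round(s["moment"],2))
manip.move_linear([*C,.16],.1)
manip.move_pose([.42,-.05,.25],rot(np.radians(10)));manip.dwell(.2)
s,F,p=f();print(s["clock"],F.round(1))
o=[]
for n in("top","side"):
    c=snap(n,n+"3");x,y=project(c,[.53,.165,.07])[0].astype(int)
    o.append(cv2.resize(c["image"][y-30:y+30,x-30:x+30],(400,400),interpolation=cv2.INTER_CUBIC))
    P=cloud(c);hsv=cv2.cvtColor(c["image"],cv2.COLOR_BGR2HSV)
    b=(hsv[...,0]>12)&(hsv[...,0]<30)&(hsv[...,1]>120)&(hsv[...,2]>40)&(np.hypot(P[...,0]-.5215,P[...,1]-.172)<.06)
    q=P[b&(P[...,2]>.085)];r=np.hypot(*(q[:,:2]-[.5215,.172]).T);t=q[r>.02];print(n,"top z",np.percentile(q[:,2],[50,90]),"barb n",len(t))
    if len(t)>5: l=cv2.fitLine(t[:,:2].astype(np.float32),cv2.DIST_L2,0,.01,.01).ravel();print(np.degrees(np.arctan2(l[1],l[0])),np.degrees(np.arctan2(*(t[:,:2].mean(0)-[.5215,.172])[::-1])),r.max())
    h=q[(r<.02)&(q[:,2]>.097)];print("block top",h.mean(0),cv2.minAreaRect((h[:,:2]*1000).astype(np.float32)))
cv2.imwrite("pics/c3.png",np.hstack(o))
```

```text
[0.52208585 0.17204441 0.07254224] [0.7 2.6 4. ] [0.62 0.1  0.11]
23.8 [0.52186233 0.17189451 0.0723479 ] [-0.9 -0.2  0.3] [ 0.05  0.18 -0.03]
26.0417 [-0.3  0.5  0.6]
top top z [0.09779235 0.10151338] barb n 85
-25.691797 -27.615365777641106 0.047924714054622154
block top [0.52118458 0.17233797 0.10025545] ((521.402099609375, 172.2104034423828), (22.49591827392578, 25.660507202148438), 62.258846282958984)
side top z [0.08968918 0.09470052] barb n 24
-44.623623 -33.87047078786888 0.03610246017568665
block top [0.50725227 0.1719617  0.10081027] ((507.25225830078125, 171.96170043945312), (0.0, 0.0), 0.0)
```

View pics/c3.png

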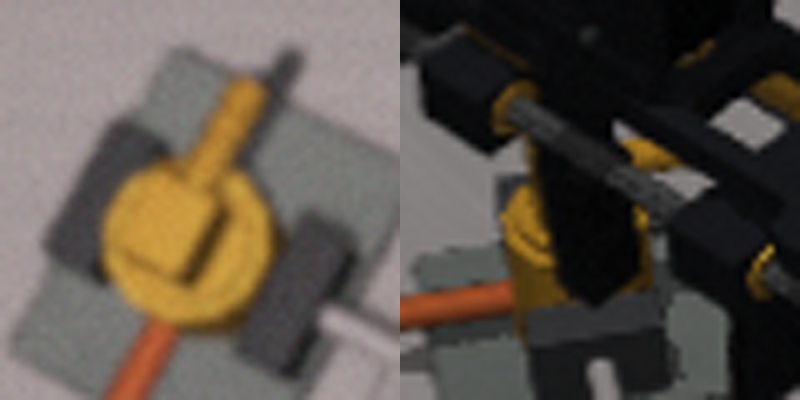

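Top view: the barb (crop (240,95)) lies along the pointer (tip at (290,55)), within about 2°. The block top is at 100.4 mm, so the stem sits at 40.4 mm and presses the seal in by about 2.6 mm, and it stayed down after release. The arm is clear, so I'm handing in.

```bash
python3 -c "
from h import *
print(order.close_job())"
```

```text
the job is handed in; nothing more can be done
None
```

The elbow is threaded into the outlet with its barb along the pointer to within about 2°. It sits about 2.6 mm into the seal and has been let go. I handed the job in at about 26 s on the robot's clock, but no verdict came back. I never touched the straight fitting or the bottles, though I did not measure them again at the end.

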